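Fuse the test jig, then hold a module home through its guard slot

TASK

Get the bench test jig ready and start the contact test: first lift the white fuse with the brass caps and push it down past the sprung steel jaw until it lies fully home in the brass fork clip of the jig, and let go of it. Then take the green module with the red handle, pass it down through the slot in the yellow guard plate until its black collar is flush on the plate, and finish while still holding it pressed there, because the sprung contact bar inside pushes it out again. Do not disturb the solder reel, the tape roll or the eye loupe.

Things in the scene. Friction and masses are not known exactly. Their poses are not given: they have to be found in the camera images.
- test_jig: bench test jig, fixed: grey base plate 104 (x) x 160 (y) x 10 mm high, fuse clip on its -y half (towards the robot), yellow guard plate over a contact bar on its +y half. Origin on the worktop, 5 mm to +y of the middle of the base; x along the fuse clip and along the slot, z up
- guard_slot (a point): centre of the slot, on the top face of the yellow guard plate (90 x 56 mm, 10 mm thick, top 70 mm above the worktop); axes as the jig's. Slot 46 mm along x, 14 mm along y in the lower 5 mm of the plate; above that smooth bevels widen it to 54 x 22 mm at the top. Clear panels along both sides; empty below but for the contact bar, whose copper top rests 34 mm under this point
- fuse_clip (a point): middle of the fuse when fully home: 36 mm above the worktop, 45 mm to -y of the jig's origin; axes as the jig's, fuse along x. Two brass forks 8 mm wide, 36 mm to either side along x: floor 8 mm under this point, fixed tine on the -y side up to 20 mm above it; sprung jaw on the +y side of both forks. Between the forks it is free down to 20 mm under this point
- clip_jaw (a joint): angle of the sprung steel jaw (rad) about a pin along x low in the clip: 0 closed (its noses reach over the fuse), up to 0.5 as it is pushed aside towards +y. The fuse coming straight down opens it by about 0.15 against some 5 to 15 N, then it springs back onto the fuse, to 0.00 to 0.03
- contact_bar (a joint): how far the sprung copper contact bar under the slot is pressed down (m): 0 at rest, 0.009 with the module's collar on the guard plate, 0.014 at its stop. It pushes up with 4 N at rest and 7.6 N at 0.009
- fuse_link: round fuse, white ceramic with a brass cap on either end, 16 mm diameter, 90 mm long, 45 g, lying on the worktop. Origin in its middle on its axis, x along its length; both ends alike
- module_rack: low grey rack, fixed: base 86 (x) x 50 (y) mm with a loose pocket (inside 48 x 16 mm, floor 8 mm and rim 34 mm above the worktop) in which the module stands. Origin under its middle on the worktop, x along the pocket
- module: plug-in module, 70 g, standing upright in the rack: green tongue 44 (x) x 12 (y) mm, 43 mm high with gold strips; black collar 64 x 30 mm from 43 to 48 mm; red handle 30 (x) x 12 (y) mm from 48 to 85 mm. Origin in the middle of the tongue's underside, x along its width, z up. Either way round will do
- solder_reel: blue reel, 60 mm diameter, 39 mm high, loose bystander. Origin under its middle
- tape_roll: black roll of tape, 62 mm diameter, 19 mm high, loose bystander. Origin under its middle
- loupe: black eye loupe, 41 mm diameter, 34 mm high, loose bystander. Origin under its middle
Things that resemble listed ones, but are neither listed nor needed, are in the scene too. What is shaped like the module but brown is not meant.

How it is judged:
On the way, in this order (a step that is already met when the one before it is completed fails the run):
1. the fuse lies fully home in the fork clip, jaw closed over it, let go (horizontal distance between fuse_link and fuse_clip below 0.007 m and z of fuse_link in the frame of fuse_clip between -0.003 and 0.002 m and angle between the x axis of fuse_link and the x axis of fuse_clip, either way round below 0.08 rad and value of joint clip_jaw below 0.05 rad and contact force between the fingers and fuse_link below 0.1 N), for 0.2 s.
2. the module is pressed home through the guard slot (horizontal distance between module and guard_slot below 0.004 m and z of module in the frame of guard_slot below -0.0405 m and value of joint contact_bar above 0.006 m), for 0.2 s.
At the end, for the whole second after the job is handed in: fuse home in the clip (middle within 7 mm, height within 2 mm, 0.08 rad), jaw closed, not touched by the fingers; module upright in the slot (within 4 mm), collar within 2.5 mm of the guard plate, contact bar pressed over 6 mm, still gripped and at rest (all of step 1 and all of step 2 and angle between module's own z axis and vertical below 0.08 rad and angle between the x axis of module and the x axis of guard_slot, either way round below 0.12 rad and contact force between the fingers and module above 1 N and linear speed of module below 0.02 m/s); the arm keeps its last pose, push and grip.
It fails at once if the solder reel is moved more than 30 mm (distance of solder_reel from where it was at the start of the episode above 0.03 m).
It fails at once if the tape roll is moved more than 30 mm (distance of tape_roll from where it was at the start of the episode above 0.03 m).
It fails at once if the eye loupe is moved more than 30 mm (distance of loupe from where it was at the start of the episode above 0.03 m).
It also fails if it takes over 58 s, if anything falls off the work surface, if the arm or the gripper's body presses on something with over 40 N, if the wrist force passes 120 N, or if a joint passes its speed limit or range.

ROBOT

A 6-joint arm with a two-finger parallel gripper is mounted at the origin on a cart in front of the work surface, level with it; the furniture and walls round the work are solid. World frame = base frame: x ahead of the robot, y to its left, z up, the work surface at z = 0. Lengths are in m, angles in rad, forces in N, time in s.
With the tool pointing down it reaches from about 0.3 to 0.875 m from the base axis. Payload 6.4 kg.
Tool frame: the origin (TCP) lies at the very end of the fingers, on their centre line; the grasp point (between the pads) lies 19 mm behind it; z points along the fingers, y is the line along which they close (so a half turn about z gives the same grasp; the last joint's range is limited). The gripper opens to 85 mm and grips with 20 to 120 N. Pads are 22 mm wide; open, the fingers measure 114 mm over their backs; the gripper's body (76 mm by 85 mm) begins 54 mm behind the grasp point. The pads swing forward as they close: fully open they stand 13 mm farther back than shut.
Start: joints at [0.92, 0.181, 1.607, -0, 1.354, -0.206], TCP at [0.247, 0.519, 0.231] pointing down, gripper open.
Joint ranges: [-2.99, 2.99], [-0.89, 2.07], [0.3, 2.58], [-1.14, 4.28], [0, 2.63], [-3.12, 3.12]. Speed limits (rad/s): [2.57, 2.57, 3.01, 3.14, 3.14, 3.14].

INTERFACE

Orientations are given as a unit quaternion [w, x, y, z].
In Python, from bench import get_obs, optics, workorder gives the robot as it stands.
- The arm moves only by the tool jog_arm, called after "Request:" by a JSON object that holds its "op" and its "data". Schema: {"type":"object","properties":{"offsets":{"type":"array","items":{"type":"object","properties":{"dx":{"type":"number"},"dy":{"type":"number"},"dz":{"type":"number"},"drx":{"type":"number"},"dry":{"type":"number"},"drz":{"type":"number"},"aperture":{"type":"number"}},"additionalProperties":false,"required":["aperture"]},"minItems":1,"maxItems":10},"only":{"type":"string"},"quiet":{"type":"boolean"},"lines":{"type":"string"}},"required":["offsets"],"additionalProperties":false}. offsets is a list of rows, 1 to 10 of them, each an object with the fields dx, dy, dz (the shift in m), drx, dry, drz (a rotation vector in rad), aperture (the opening from 0.0 (shut) to 1.0 (fully open)); a field left out counts as zero (the opening has to be given); each row is the pose to reach, as a shift and turn from the pose commanded when the call began, along the tool's axes at that moment; what a row does not reach only later rows make up. A row lasts 1/8 s, in which the tool goes at most 0.0625 m and 0.188 rad, less where a joint would pass 70% of its speed; a pose out of reach is approached as far as the arm can. The fingers move at their own pace and stop on an object; the grip force is fixed at half the most. Time passes only in rows, so rows that do not move let the fingers close. The tool returns the time, the measured TCP pose, the force, the opening and the grip force at its end. only (a regular expression) keeps the lines of the reply that match it, lines (a string "A,B") keeps lines A to B, and quiet returns only ok. Input that does not fit is refused with a message, and nothing moves.
- get_obs(): the state, without advancing time (a new reading comes with each control period).
- optics.camera(name): name is "side" or "top" or "wrist"; returns (picture, depth): 384x512x3 uint8, blue, green, red; 384x512 float32, m along the optical axis (not along the pixel's ray), 0 where there is no reading.
- optics.camera_params(name): a dict with "fovy" (degrees; the focal length in pixels is half the picture's height over the tangent of half this angle, whatever the lens; pixels are square), "cx", "cy" (the principal point, pixels), "view" (4x4, takes a point from world to camera coordinates). Camera axes: x right, y up, looking along -z (the intrinsics and any distortion apply to the point x, -y, -z); pixel columns grow to the right and rows downward; lengths in m; the calibration is good to about 2 mm. A picture is of the moment at which its call begins: read the wrist's pose just before it. camera_params takes no time and is no camera call; for the wrist camera it gives the pose at the moment of the call.
- workorder.hand_in(): hands the job in; it is judged then, once.
The state is a dict: "time_s": time; "q": joint angles; "dq": joint speeds; "joint_efforts": joint torques, N m; "eef_pos": TCP position; "eef_rot": TCP orientation; "wrist_force": force on the tool from outside, world axes, zero at the start; "torque": the same for the moment, N m; "opening": opening from 0.0 (shut) to 1.0 (fully open); "grasp_force": force on a finger pad.
Only numpy, scipy, OpenCV 4.12 (cv2) and the standard library are available. Lean on these libraries where they do the work, as an engineer would, in place of code of your own. Each camera call takes 0.05 s, during which the arm holds its last target. There are 200 camera calls.

## Working session

There is one attempt and no reset: what is moved stays moved. The work goes in short steps, Python scripts to look and compute and a tool call to move; the robot and the scene stay as the last step left them, time stands still between calls to the robot, and variables do not carry over. Pictures are saved under pics/ and viewed, at most 10 in all, crops included, and the job is handed in when it is done.

```bash
mkdir -p pics; ls; python3 - <<'E'
from bench import get_obs, optics
import cv2,numpy as np
o=get_obs();print(o)
ims=[]
for n in("top","side"):
    p=optics.camera_params(n);print(n,p)
    im,d=optics.camera(n);cv2.imwrite(f"pics/{n}0.png",im);np.save(f"pics/{n}0.npy",d)
    print(d.min(),d.max())
E
```

```text
pics
{'time_s': 0.0, 'q': array([ 9.19698721e-01,  1.81549101e-01,  1.60797879e+00,  2.81665560e-05,
        1.35382639e+00, -2.06323604e-01]), 'dq': array([-0.00135865, -0.00114825, -0.00072749,  0.00091678, -0.00035142,
       -0.00072096]), 'joint_efforts': array([-1.19263546e-03, -4.44884598e+01, -3.51331758e+01, -5.45230687e-04,
        9.41390317e-03,  3.48353922e-06]), 'eef_pos': array([0.24704689, 0.51861972, 0.23039375]), 'eef_rot': array([-3.78658736e-04,  2.20561351e-01,  9.75372705e-01, -7.95385857e-04]), 'wrist_force': array([0.06707424, 0.3143139 , 0.586062  ]), 'torque': array([-0.01341891,  0.02109426,  0.00112567]), 'grasp_force': 0.0, 'opening': 1.0021476815939663}
top {'fovy': 54.12858087414599, 'cx': 256.0109756544655, 'cy': 189.59464767149998, 'view': array([[-0.00652207, -0.99990895, -0.01181326,  0.16932846],
       [ 0.99719242, -0.00738472,  0.07451669, -0.54669255],
       [-0.07459715, -0.01129409,  0.99714979, -0.90892432],
       [ 0.        ,  0.        ,  0.        ,  1.        ]])}
0.0 1.7589971
side {'fovy': 48.782902710055566, 'cx': 259.5567776085232, 'cy': 195.48180926196721, 'view': array([[ 0.99021182, -0.13867735,  0.01578457, -0.54620039],
       [ 0.06178969,  0.53696612,  0.84133788, -0.18526756],
       [-0.12515028, -0.83212739,  0.54027902, -0.91680265],
       [ 0.        ,  0.        ,  0.        ,  1.        ]])}
0.0 3.0379477
```

View pics/top0.png

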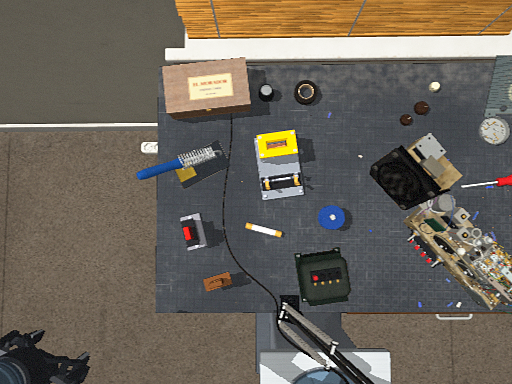

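View pics/side0.png

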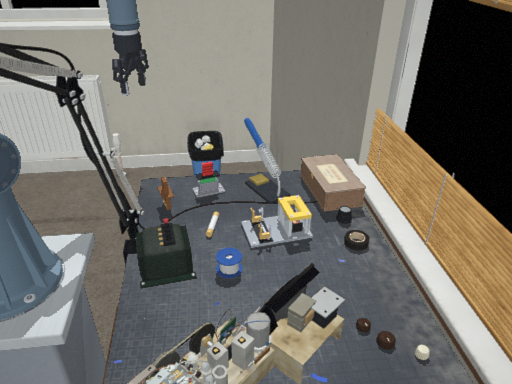

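Top view: fuse candidates are the white rod with orange-brass caps at (263,229) and the bar-like thing in the jig at (283,183), which are the forks. Module candidates are the red/green one in the grey rack at (192,232) and the brown lookalike at (217,282). I choose (263,229) and (192,232). Next come close crops and depth.

```bash
cat > h.py <<'E'
from bench import get_obs, optics
import cv2,numpy as np
from scipy.spatial.transform import Rotation as R
def K(p,h=384):
    f=h/2/np.tan(np.radians(p["fovy"])/2);return f
def back(p,d,u,v,z=None):
    "pixel -> world by depth, or on plane z"
    f=K(p);r=np.array([(u-p["cx"])/f,-(v-p["cy"])/f,-1.]);V=p["view"];Ri=V[:3,:3].T;c=-Ri@V[:3,3]
    w=Ri@r
    if z is not None:return c+w*(z-c[2])/w[2]
    return c+w*d
def tri(pts):
    "[(p,u,v),...] -> least squares point, residual"
    A=np.zeros((3,3));b=np.zeros(3);L=[]
    for p,u,v in pts:
        c=back(p,0,u,v);w=back(p,1,u,v)-c;w/=np.linalg.norm(w);M=np.eye(3)-np.outer(w,w);A+=M;b+=M@c;L.append((c,M))
    x=np.linalg.solve(A,b);return x,[np.linalg.norm(M@(x-c)) for c,M in L]
def tool(dp,o=None):
    "world shift -> tool axes"
    o=o or get_obs();return R.from_quat(np.roll(o["eef_rot"],-1)).inv().apply(dp)
def axes(o=None):
    o=o or get_obs();return R.from_quat(np.roll(o["eef_rot"],-1)).as_matrix()
E
python3 - <<'E'
from h import *
im=cv2.imread("pics/top0.png");c=im[125:300,165:310]
cv2.imwrite("pics/topc.png",cv2.resize(c,None,fx=3.4,fy=3.4,interpolation=cv2.INTER_CUBIC))
im=cv2.imread("pics/side0.png");c=im[125:285,150:350]
cv2.imwrite("pics/sidec.png",cv2.resize(c,None,fx=3.7,fy=3.7,interpolation=cv2.INTER_CUBIC))
p=optics.camera_params("top");d=np.load("pics/top0.npy")
for n,u,v in [("fuse",263,229),("mod",188,234),("brown",217,282),("plate",277,135),("base",300,170),("base",262,175),("fork",268,183),("table",240,250),("reel",331,217),("box",322,275),("lamp",290,318),("lamp",330,355),("tape",306,84),("loupe",266,92),("lampbase",288,302),("red",192,222)]:
    print(n,u,v,back(p,d[v,u],u,v).round(3))
print(axes().round(3))
E
```

```text
fuse 263 229 [0.45  0.149 0.015]
mod 188 234 [0.443 0.319 0.094]
brown 217 282 [0.334 0.255 0.085]
plate 277 135 [0.673 0.114 0.072]
base 300 170 [0.597 0.055 0.009]
base 262 175 [0.585 0.15  0.011]
fork 268 183 [0.564 0.136 0.025]
table 240 250 [ 0.398  0.207 -0.001]
reel 331 217 [ 0.479 -0.016  0.033]
box 322 275 [0.352 0.021 0.11 ]
lamp 290 318 [0.258 0.092 0.104]
lamp 330 355 [0.243 0.038 0.284]
tape 306 84 [0.816 0.037 0.018]
loupe 266 92 [0.791 0.139 0.031]
lampbase 288 302 [0.271 0.089 0.006]
red 192 222 [0.469 0.317 0.058]
[[-0.903  0.43  -0.001]
 [ 0.43   0.903 -0.001]
 [ 0.    -0.001 -1.   ]]
```

View pics/topc.png

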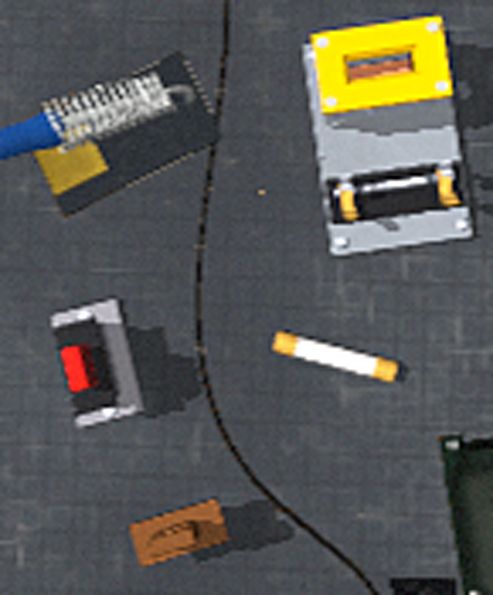

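View pics/sidec.png

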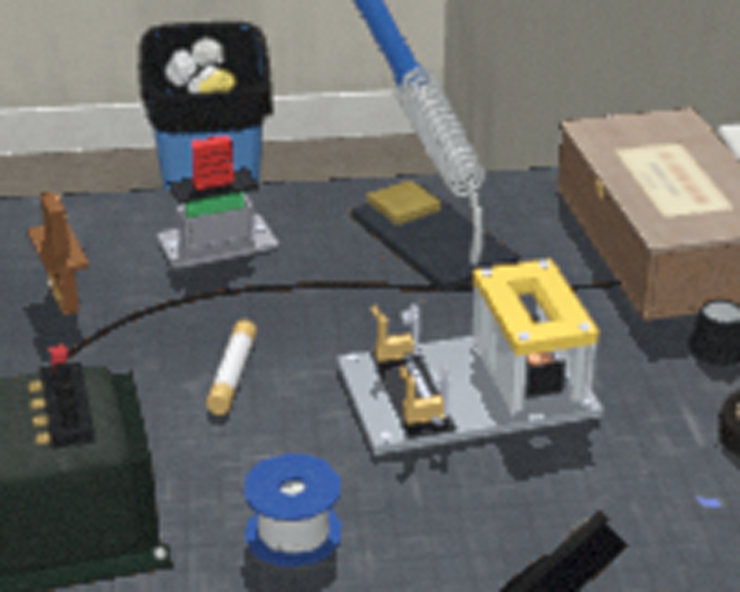

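```bash
python3 - <<'E'
from h import *
pt=optics.camera_params("top");ps=optics.camera_params("side")
T=lambda u,v:(pt,165+(u+.5)/3.4-.5,125+(v+.5)/3.4-.5)
S=lambda u,v:(ps,150+(u+.5)/3.7-.5,125+(v+.5)/3.7-.5)
def go(n,a,b):
    x,r=tri([T(*a),S(*b)]);print(n,x.round(4),np.round(r,4));return x
a=go("fuseL",(278,342),(245,327));b=go("fuseR",(392,371),(218,406));m=(a+b)/2;e=b-a;print(m,np.linalg.norm(e),np.degrees(np.arctan2(e[1],e[0])))
P=[go("plate",*q) for q in [((310,33),(548,259)),((443,16),(598,326)),((454,95),(522,346)),((324,112),(474,269))]]
print(np.mean(P,0),np.linalg.norm(P[0]-P[1]),np.linalg.norm(P[1]-P[2]));e=P[1]-P[0]+P[2]-P[3];print(np.degrees(np.arctan2(e[1],e[0])))
for q in [(343,53),(411,46),(415,72),(346,82),(379,64)]:print("slot",back(*[T(*q)[0],0,*T(*q)[1:]],z=.07))
H=[go("handle",*q) for q in [((60,350),(228,138)),((84,344),(197,142))]]
print("red top ctr", back(pt,0,*T(75,368)[1:],z=.093))
for q in [((52,313)),(118,298),(141,409),(79,426)]:print("rack",back(pt,0,*T(*q)[1:],z=.006))
E
```

```text
fuseL [0.4602 0.1901 0.0096] [0.0003 0.0003]
fuseR [0.4379 0.1067 0.0045] [0.0002 0.0002]
[0.44908062 0.14840213 0.00702902] 0.0865259414317796 -104.96216981565517
plate [0.6749 0.1647 0.0684] [0.001 0.001]
plate [0.6862 0.072  0.0742] [0.0004 0.0004]
plate [0.6331 0.0644 0.0678] [0.0017 0.0017]
plate [0.6196 0.1552 0.07  ] [0.0003 0.0003]
[0.65347187 0.11409798 0.0701045 ] 0.09350673024478717 0.0539778630104018
-82.29771886874214
slot [0.66128978 0.14165645 0.07      ]
slot [0.66580176 0.09426707 0.07      ]
slot [0.6474602  0.09171465 0.07      ]
slot [0.64084778 0.13974249 0.07      ]
slot [0.65331223 0.11667425 0.07      ]
handle [0.4576 0.3341 0.0869] [0.0006 0.0006]
handle [0.4477 0.3168 0.0937] [0.0133 0.0133]
red top ctr [0.44512946 0.32268277 0.093     ]
rack [0.48220528 0.35702798 0.006     ]
rack [0.49293083 0.30828103 0.006     ]
rack [0.41155423 0.29099904 0.006     ]
rack [0.39945208 0.33647766 0.006     ]
```

```bash
python3 - <<'E'
from h import *
for n in("top","side"):
    p=optics.camera_params(n);d=np.load(f"pics/{n}0.npy");v,u=np.mgrid[0:384,0:512];f=K(p)
    c=np.stack([(u-p["cx"])/f,-(v-p["cy"])/f,-np.ones(u.shape)],-1)*d[...,None]
    w=(c-p["view"][:3,3])@p["view"][:3,:3]
    im=cv2.imread(f"pics/{n}0.png").astype(int)
    ok=(d>0)&(im.max(-1)<90)&(w[...,0]>-.3)&(w[...,0]<.45)&(abs(w[...,1])<.5)
    print(n)
    for z in np.arange(.05,1.2,.06):
        q=w[ok&(abs(w[...,2]-z)<.03)]
        if len(q)>3: print(round(z,2),len(q),np.percentile(q[:,:2],[3,50,97],axis=0).round(2).tolist())
E
```

```text
top
0.05 1665 [[0.26, -0.39], [0.36, -0.01], [0.44, 0.32]]
0.11 2085 [[0.25, -0.38], [0.34, 0.0], [0.42, 0.11]]
0.17 190 [[0.23, 0.04], [0.25, 0.07], [0.26, 0.12]]
0.23 252 [[0.22, 0.02], [0.24, 0.05], [0.25, 0.47]]
0.29 861 [[0.21, 0.01], [0.23, 0.45], [0.25, 0.49]]
0.35 1096 [[0.22, -0.01], [0.24, 0.48], [0.28, 0.5]]
0.41 734 [[0.25, 0.48], [0.27, 0.49], [0.28, 0.5]]
0.47 106 [[0.26, 0.48], [0.27, 0.49], [0.28, 0.5]]
side
0.05 2194 [[0.07, -0.28], [0.33, -0.04], [0.43, 0.26]]
0.11 2168 [[0.07, -0.33], [0.34, -0.01], [0.43, 0.1]]
0.17 450 [[0.06, -0.02], [0.07, 0.01], [0.25, 0.07]]
0.23 387 [[0.06, -0.02], [0.24, 0.02], [0.25, 0.47]]
0.29 1110 [[0.09, -0.06], [0.21, -0.0], [0.24, 0.48]]
0.35 980 [[0.1, -0.04], [0.23, 0.02], [0.27, 0.5]]
0.41 943 [[0.21, -0.05], [0.23, -0.02], [0.28, 0.5]]
0.47 784 [[0.18, -0.15], [0.2, -0.08], [0.24, 0.03]]
0.53 284 [[0.18, -0.14], [0.19, -0.11], [0.2, -0.06]]
```

Request:
{"op": "jog_arm", "data": {"offsets": [{"dx": -0.19,"dy": -0.107,"dz": -0.01,"drz": 0.69,"aperture": 1},{"dx": -0.19,"dy": -0.107,"dz": -0.01,"drz": 0.69,"aperture": 1},{"dx": -0.19,"dy": -0.107,"dz": -0.01,"drz": 0.69,"aperture": 1},{"dx": -0.19,"dy": -0.107,"dz": -0.01,"drz": 0.69,"aperture": 1},{"dx": -0.383,"dy": -0.215,"dz": -0.02,"drz": 1.388,"aperture": 1},{"dx": -0.383,"dy": -0.215,"dz": -0.02,"drz": 1.388,"aperture": 1},{"dx": -0.383,"dy": -0.215,"dz": -0.02,"drz": 1.388,"aperture": 1},{"dx": -0.383,"dy": -0.215,"dz": -0.02,"drz": 1.388,"aperture": 1},{"dx": -0.383,"dy": -0.215,"dz": -0.02,"drz": 1.388,"aperture": 1},{"dx": -0.383,"dy": -0.215,"dz": -0.02,"drz": 1.388,"aperture": 1}]}}

```text
time_s: 1.35
eef_pos: [0.5, 0.1605, 0.2508]
eef_rot: [-0.001, 0.793, 0.609, -0.0]
wrist_force: [0.2, 0.6, -0.6]
opening: 1.003
grasp_force: 0.0
```

```bash
python3 - <<'E'
from h import *
print(get_obs()["q"].round(3),axes().round(3).tolist())
p=optics.camera_params("wrist");im,d=optics.camera("wrist");print(p)
cv2.imwrite("pics/w1.png",im);np.save("pics/w1.npy",d);np.save("pics/w1v.npy",p,allow_pickle=True)
cv2.imwrite("pics/w1b.png",cv2.resize(im,None,fx=1.55,fy=1.55,interpolation=cv2.INTER_CUBIC))
E
```

```text
[0.084 0.053 1.708 0.    1.382 0.345] [[0.258, 0.966, -0.001], [0.966, -0.258, 0.0], [-0.0, -0.001, -1.0]]
{'fovy': 69.21514367289959, 'cx': 258.5060040331145, 'cy': 192.64822760530268, 'view': array([[ 0.96605228, -0.25834393, -0.0011853 , -0.44186474],
       [ 0.24812458,  0.92909631, -0.27425216, -0.23140036],
       [ 0.07195264,  0.26464782,  0.96165709, -0.47614936],
       [ 0.        ,  0.        ,  0.        ,  1.        ]])}
```

View pics/w1b.png

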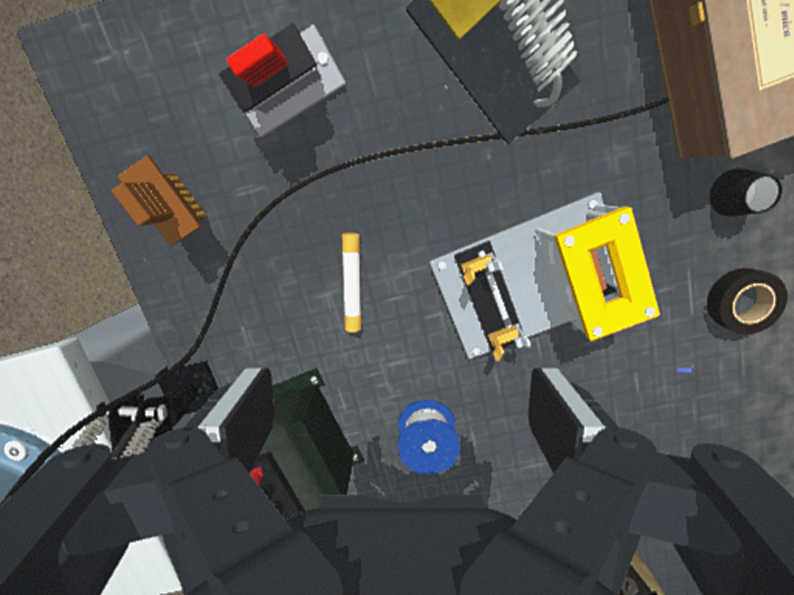

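```bash
python3 - <<'E'
from h import *
im=cv2.imread("pics/w1.png");c=im[122:240,275:430]
cv2.imwrite("pics/w1j.png",cv2.resize(c,None,fx=5,fy=5,interpolation=cv2.INTER_CUBIC))
p=np.load("pics/w1v.npy",allow_pickle=True).item()
D=np.load("pics/w1.npy")
s=1.55
for n,u,v,z in [("fuse a",350,234,.008),("fuse b",353,331,.008),("p",555,234,.07),("p",623,206,.07),("p",659,315,.07),("p",590,340,.07)]:
    u,v=(u+.5)/s-.5,(v+.5)/s-.5;print(n,back(p,0,u,v,z=z).round(4))
for n,u,v in [("fuse",351,283),("plate",575,260),("plate",640,300),("redtop",255,55),("base",450,290),("tine",478,268),("nose",490,268),("collar",300,60)]:
    u,v=round(u/s),round(v/s);print(n,back(p,D[v,u],u,v).round(4))
E
```

```text
fuse a [0.4613 0.1905 0.008 ]
fuse b [0.4374 0.1017 0.008 ]
p [0.6188 0.1567 0.07  ]
p [0.6704 0.1642 0.07  ]
p [0.6875 0.0724 0.07  ]
p [0.632  0.0654 0.07  ]
fuse [0.4498 0.148  0.0152]
plate [0.6301 0.133  0.0709]
plate [0.6744 0.088  0.0706]
redtop [0.4497 0.3206 0.0936]
base [0.5354 0.1178 0.0102]
tine [0.5623 0.1356 0.0285]
nose [0.5697 0.1378 0.0479]
collar [0.4705 0.32   0.0576]
```

View pics/w1j.png

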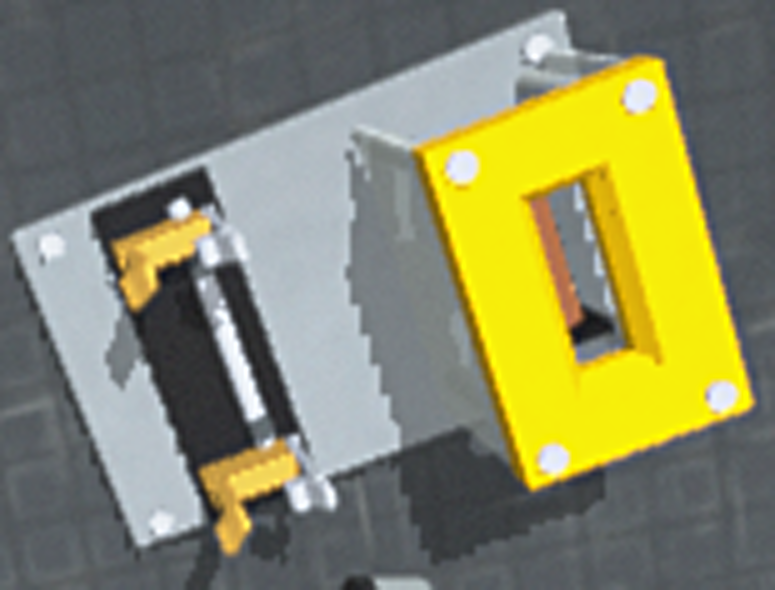

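```bash
python3 - <<'E'
from h import *
p=np.load("pics/w1v.npy",allow_pickle=True).item()
B=lambda u,v,z:back(p,0,275+(u+.5)/5-.5,122+(v+.5)/5-.5,z=z)
print("cam",back(p,0,0,0))
P=[B(*q,.07) for q in [(417,152),(660,57),(752,405),(532,490)]]
e=(P[2]-P[1]+P[3]-P[0])[:2];print("plate",np.mean(P,0),np.degrees(np.arctan2(e[1],e[0])),[np.linalg.norm(P[i]-P[i-1]) for i in range(4)])
S=[B(*q,.07) for q in [(522,196),(606,164),(660,362),(580,372)]];print("slot top",np.mean(S,0),S)
b=[B(*q,.01) for q in [(12,235),(560,12),(138,548)]]
e=(b[2]-b[0])[:2];g=(b[1]-b[0])[:2];th=np.degrees(np.arctan2(e[1],e[0]));print("base",b,np.linalg.norm(e),np.linalg.norm(g),th,np.degrees(np.arctan2(g[1],g[0])))
mid=(b[1]+b[2])/2;print("basemid",mid)
for a in (th,np.degrees(np.arctan2(g[1],g[0]))-90,):
    x=np.array([np.cos(np.radians(a)),np.sin(np.radians(a))]);y=np.array([-x[1],x[0]])
    O=mid[:2]+.005*y;print(a,"origin",O,"clip",O-.045*y,"platecentre in jig",[(np.mean(P,0)[:2]-O)@x,(np.mean(P,0)[:2]-O)@y])
    for n,q in [("tine1",(138,290)),("tine2",(232,540))]:
        w=B(*q,.056)[:2]-(O-.045*y);print(n,w@x,w@y)
    for n,q in [("floor1",(195,225)),("floor2",(285,465))]:
        w=B(*q,.028)[:2]-(O-.045*y);print(n,w@x,w@y)
E
```

```text
cam [0.51854076 0.22685203 0.39390661]
plate [0.65362978 0.11387181 0.07      ] -81.8415282038496 [np.float64(0.09168492332172018), np.float64(0.057490438006583267), np.float64(0.09025950974378669), np.float64(0.05569527960832539)]
slot top [0.65419017 0.11550105 0.07      ] [array([0.64072859, 0.13877242, 0.07      ]), array([0.66069217, 0.14120412, 0.07      ]), array([0.66719539, 0.08977849, 0.07      ]), array([0.64814455, 0.09224917, 0.07      ])]
base [array([0.52387944, 0.14834481, 0.01      ]), array([0.6803269 , 0.16931332, 0.01      ]), array([0.537396  , 0.04652329, 0.01      ])] 0.10271475142479768 0.15784639306462284 -82.43833878374278 7.6338075021447676
basemid [0.60886145 0.1079183  0.01      ]
-82.43833878374278 origin [0.61381796 0.10857627] clip [0.56920929 0.10265458] platecentre in jig [np.float64(-1.0534280027112764e-05), np.float64(0.04016245923383411)]
tine1 -0.03569797630989773 -0.014414019920037439
tine2 0.0370432788259511 -0.014752457329223654
floor1 -0.03878965508274884 0.007320819244302256
floor2 0.03506319568782872 0.00792329724218599
-82.36619249785524 origin [0.61381713 0.10858251] clip [0.56921595 0.10260465] platecentre in jig [np.float64(4.633384080862767e-05), np.float64(0.04016243669460244)]
tine1 -0.03576646559351017 -0.014369026250508782
tine2 0.03697430571756547 -0.014799058445101296
floor1 -0.038830773625406816 0.0073696886935689055
floor2 0.035022777230323335 0.007879171450112401
```

Request:
{"op": "jog_arm", "data": {"offsets": [{"dx": -0.027,"dy": -0.0453,"dz": 0.06,"aperture": 1},{"dx": -0.027,"dy": -0.0453,"dz": 0.12,"aperture": 0.6},{"dx": -0.027,"dy": -0.0453,"dz": 0.18,"aperture": 0.5},{"dx": -0.027,"dy": -0.0453,"dz": 0.23,"aperture": 0.5},{"dx": -0.027,"dy": -0.0453,"dz": 0.23,"aperture": 0.5}]}}

```text
time_s: 2.02
eef_pos: [0.4441, 0.1465, 0.017]
eef_rot: [-0.003, 0.793, 0.61, -0.005]
wrist_force: [0.2, 0.6, 0.3]
opening: 0.5
grasp_force: 0.0
```

Request:
{"op": "jog_arm", "data": {"offsets": [{"dz": 0.01,"aperture": 0.5},{"dz": 0.0175,"aperture": 0.5},{"dz": 0.0175,"aperture": 0.5},{"dz": 0.0175,"aperture": 0},{"dz": 0.0175,"aperture": 0},{"dz": 0.0175,"aperture": 0},{"dz": 0.0175,"aperture": 0},{"dz": 0.0175,"aperture": 0}]}}

```text
time_s: 3.02
eef_pos: [0.4506, 0.1459, 0.0048]
eef_rot: [0.0, 0.793, 0.609, 0.001]
wrist_force: [-1.7, -0.1, 6.7]
opening: 0.145
grasp_force: 58.6
```

Request:
{"op": "jog_arm", "data": {"offsets": [{"dz": -0.05,"aperture": 0},{"dz": -0.1,"aperture": 0},{"dx": -0.0055,"dy": 0.0636,"dz": -0.1,"drz": -0.19,"aperture": 0},{"dx": -0.011,"dy": 0.1272,"dz": -0.1,"drz": -0.3955,"aperture": 0},{"dx": -0.011,"dy": 0.1272,"dz": -0.1,"drz": -0.3955,"aperture": 0},{"dx": -0.011,"dy": 0.1272,"dz": -0.1,"drz": -0.3955,"aperture": 0},{"dx": -0.011,"dy": 0.1272,"dz": -0.1,"drz": -0.3955,"aperture": 0}]}}

```text
time_s: 3.9
eef_pos: [0.5685, 0.1028, 0.1035]
eef_rot: [-0.001, 0.658, 0.753, -0.0]
wrist_force: [0.2, 1.0, 0.0]
opening: 0.145
grasp_force: 59.0
```

```bash
python3 - <<'E'
from h import *
o=get_obs();print(o["eef_pos"],axes().round(3).tolist())
p=optics.camera_params("wrist");im,d=optics.camera("wrist")
np.save("pics/w2v.npy",p,allow_pickle=True);np.save("pics/w2.npy",d)
cv2.imwrite("pics/w2.png",im);cv2.imwrite("pics/w2b.png",cv2.resize(im,None,fx=1.55,fy=1.55,interpolation=cv2.INTER_CUBIC))
E
```

```text
[0.56848409 0.10284938 0.10347779] [[-0.133, 0.991, -0.001], [0.991, 0.133, 0.0], [0.0, -0.001, -1.0]]
```

View pics/w2b.png

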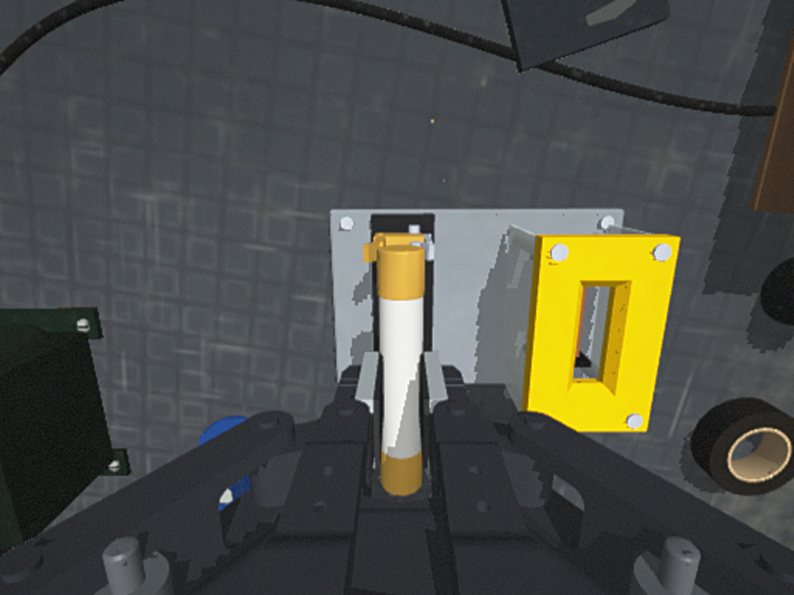

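```bash
python3 - <<'E'
from h import *
p=np.load("pics/w2v.npy",allow_pickle=True).item();D=np.load("pics/w2.npy");s=1.55
for u,v in [(402,270),(402,320),(402,350),(402,440),(402,475)]:
    a,b=round((u+.5)/s-.5),round((v+.5)/s-.5);print(u,v,back(p,D[b,a],a,b).round(4))
for n,u,v,z in [("end",400.5,248,.108),("near",402,492,.108),("pl",540,235,.07),("pl",679,236,.07),("pl",648,431,.07)]:
    print(n,back(p,0,(u+.5)/s-.5,(v+.5)/s-.5,z=z).round(4))
print("want ends",np.array([.5694,.1026])-.045*np.array([.132,-.991]),np.array([.5694,.1026])+.045*np.array([.132,-.991]))
E
```

```text
402 270 [0.5637 0.1431 0.115 ]
402 320 [0.5658 0.1268 0.1145]
402 350 [0.5673 0.1161 0.1145]
402 440 [0.5718 0.0825 0.1147]
402 475 [0.5736 0.0691 0.1154]
end [0.5625 0.1487 0.108 ]
near [0.5755 0.0556 0.108 ]
pl [0.619  0.1555 0.07  ]
pl [0.6753 0.1626 0.07  ]
pl [0.6889 0.0729 0.07  ]
want ends [0.56346  0.147195] [0.57534  0.058005]
```

Request:
{"op": "jog_arm", "data": {"offsets": [{"dz": 0.025,"aperture": 0},{"dz": 0.04,"aperture": 0},{"dz": 0.05,"aperture": 0},{"dz": 0.056,"aperture": 0},{"dz": 0.062,"aperture": 0},{"dz": 0.068,"aperture": 0},{"dz": 0.072,"aperture": 0},{"dz": 0.072,"aperture": 0},{"dz": 0.072,"aperture": 0}]}}

```text
time_s: 5.08
eef_pos: [0.57, 0.1024, 0.0327]
eef_rot: [-0.0, 0.658, 0.753, 0.0]
wrist_force: [-5.3, 0.2, 7.1]
opening: 0.148
grasp_force: 59.9
```

Request:
{"op": "jog_arm", "data": {"offsets": [{"dz": 0.0015,"aperture": 0},{"dz": 0.0015,"aperture": 0}]}}

```text
time_s: 5.32
eef_pos: [0.5703, 0.1025, 0.0325]
eef_rot: [0.0, 0.658, 0.753, 0.0]
wrist_force: [-9.5, -0.5, 17.3]
opening: 0.145
grasp_force: 60.8
```

Request:
{"op": "jog_arm", "data": {"offsets": [{"dz": 0.0015,"aperture": 0.3},{"dz": 0.0015,"aperture": 0.3},{"dz": 0.0015,"aperture": 0.3}]}}

```text
time_s: 5.7
eef_pos: [0.5702, 0.1023, 0.0288]
eef_rot: [0.0, 0.658, 0.753, 0.0]
wrist_force: [0.6, -0.3, 0.2]
opening: 0.299
grasp_force: 0.0
```

Request:
{"op": "jog_arm", "data": {"offsets": [{"dz": -0.02,"aperture": 0.3},{"dz": -0.06,"aperture": 0.35},{"dz": -0.12,"aperture": 0.5},{"dz": -0.18,"aperture": 0.7},{"dz": -0.18,"aperture": 1}]}}

```text
time_s: 6.32
eef_pos: [0.5739, 0.1023, 0.2169]
eef_rot: [0.005, 0.658, 0.753, 0.004]
wrist_force: [0.1, -0.5, 0.0]
opening: 0.888
grasp_force: 0.0
```

```bash
python3 - <<'E'
from h import *
o=get_obs();print(o["eef_pos"],axes().round(3).tolist())
p=optics.camera_params("wrist");im,d=optics.camera("wrist")
np.save("pics/w3v.npy",p,allow_pickle=True);np.save("pics/w3.npy",d)
cv2.imwrite("pics/w3.png",im);cv2.imwrite("pics/w3b.png",cv2.resize(im,None,fx=1.55,fy=1.55,interpolation=cv2.INTER_CUBIC))
E
```

```text
[0.5738939  0.10228882 0.21692793] [[-0.133, 0.991, 0.014], [0.991, 0.133, -0.0], [-0.002, 0.013, -1.0]]
```

View pics/w3b.png

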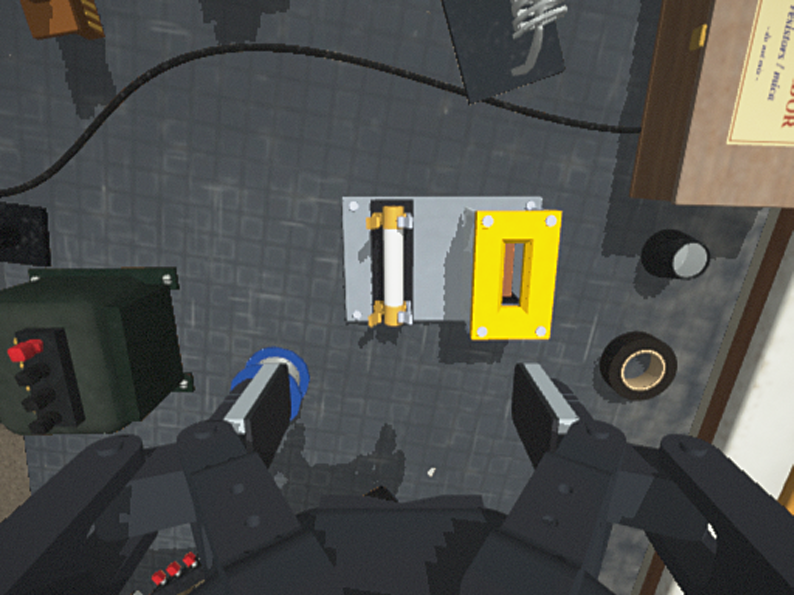

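Request:
{"op": "jog_arm", "data": {"offsets": [{"dx": 0.11,"dy": -0.045,"dz": -0.01,"drz": 0.7,"aperture": 1},{"dx": 0.11,"dy": -0.045,"dz": -0.01,"drz": 0.7,"aperture": 1},{"dx": 0.11,"dy": -0.045,"dz": -0.01,"drz": 0.7,"aperture": 1},{"dx": 0.11,"dy": -0.045,"dz": -0.01,"drz": 0.7,"aperture": 1},{"dx": 0.2314,"dy": -0.0904,"dz": -0.01,"drz": 1.4626,"aperture": 1},{"dx": 0.2314,"dy": -0.0904,"dz": -0.01,"drz": 1.4626,"aperture": 1},{"dx": 0.2314,"dy": -0.0904,"dz": -0.01,"drz": 1.4626,"aperture": 1},{"dx": 0.2314,"dy": -0.0904,"dz": -0.01,"drz": 1.4626,"aperture": 1},{"dx": 0.2314,"dy": -0.0904,"dz": -0.01,"drz": 1.4626,"aperture": 1}]}}

```text
time_s: 7.5
eef_pos: [0.4482, 0.3196, 0.2175]
eef_rot: [0.0, 0.993, 0.12, -0.001]
wrist_force: [-0.2, -0.2, 0.2]
opening: 0.999
grasp_force: 0.0
```

```bash
python3 - <<'E'
from h import *
p=np.load("pics/w3v.npy",allow_pickle=True).item();D=np.load("pics/w3.npy");s=1.55
for u,v in [(393,215),(393,240),(393,265),(393,295),(393,318),(485,260)]:
    a,b=round((u+.5)/s-.5),round((v+.5)/s-.5);print(u,v,back(p,D[b,a],a,b).round(4))
o=get_obs();print(o["eef_pos"],axes().round(3).tolist(),o["q"].round(2))
p=optics.camera_params("wrist");im,d=optics.camera("wrist")
np.save("pics/w4v.npy",p,allow_pickle=True);np.save("pics/w4.npy",d)
cv2.imwrite("pics/w4.png",im);cv2.imwrite("pics/w4b.png",cv2.resize(im,None,fx=1.55,fy=1.55,interpolation=cv2.INTER_CUBIC))
E
```

```text
393 215 [0.565  0.142  0.0427]
393 240 [0.5672 0.1242 0.0433]
393 265 [0.5696 0.106  0.0443]
393 295 [0.5725 0.0835 0.0445]
393 318 [0.5749 0.0648 0.0436]
485 260 [0.6318 0.1227 0.0694]
[0.44824186 0.31962017 0.21747815] [[0.971, 0.237, -0.002], [0.237, -0.971, -0.001], [-0.003, 0.0, -1.0]] [ 0.4   0.14  1.68 -0.    1.32  1.73]
```

View pics/w4b.png

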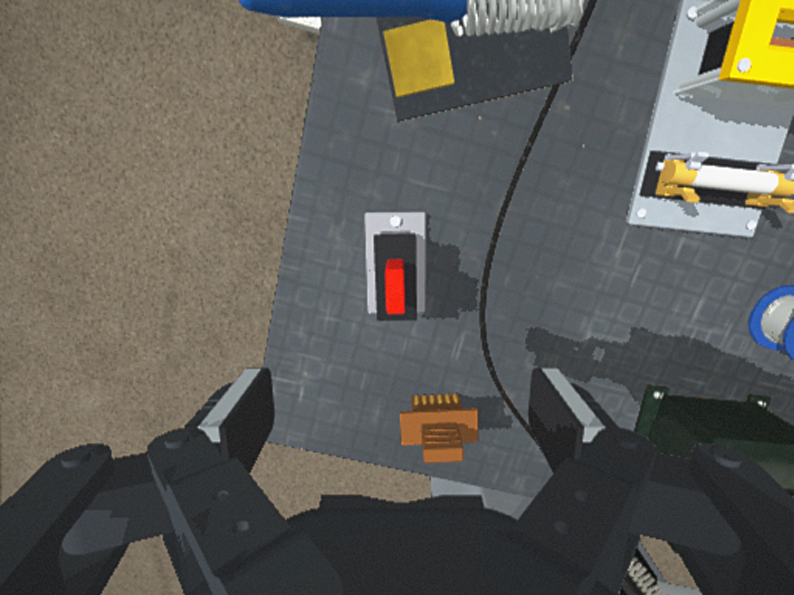

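```bash
python3 - <<'E'
from h import *
p=np.load("pics/w4v.npy",allow_pickle=True).item();D=np.load("pics/w4.npy");s=1.55
im=cv2.imread("pics/w4.png").astype(int)
print("cam",back(p,0,0,0))
m=(im[...,2]>200)&(im[...,1]<60)&(im[...,0]<60)&(D>0);m[:, :230]=0;m[:,280:]=0
v,u=np.nonzero(m);v0=v;W=np.array([back(p,D[b,a],a,b) for a,b in zip(u,v)])
t=W[abs(W[:,2]-.093)<.004];print(len(W),len(t),t.mean(0).round(4),t.min(0).round(4),t.max(0).round(4))
ax=np.array([.971,.237]);ay=np.array([.237,-.971])
c=np.array([.4482,.3196])
for n,A in (("along",ax),("across",ay)):
    q=(t[:,:2]-c)@A;print(n,q.min(),q.max(),(q.min()+q.max())/2)
e=np.linalg.eigh(np.cov(t[:,:2].T))[1][:,1];print("yaw",np.degrees(np.arctan2(e[1],e[0])))
for n,uu,vv,z in [("handle",395,290,.093),("col",375,233.5,.056),("col",416,234,.056),("col",417,320.5,.056),("col",376,320,.056),("rack",365,212,.008),("rack",426,212,.008)]:
    w=back(p,0,(uu+.5)/s-.5,(vv+.5)/s-.5,z=z);print(n,w.round(4),((w[:2]-c)@ax).round(4),((w[:2]-c)@ay).round(4))
E
```

```text
cam [0.51641638 0.33561628 0.36041492]
331 327 [0.4461 0.3224 0.0933] [0.4313 0.3134 0.089 ] [0.461  0.3308 0.0949]
along -0.016034179982060442 0.01323223571960855 -0.0014009721312259462
across -0.008685050056127205 0.0024354597061308396 -0.0031247951749981827
yaw -164.4323932737796
handle [0.4467 0.3222 0.093 ] -0.0009 -0.0029
col [0.4737 0.3436 0.056 ] 0.0304 -0.0173
col [0.4802 0.3155 0.056 ] 0.0301 0.0116
col [0.418  0.2989 0.056 ] -0.0342 0.0129
col [0.4112 0.3287 0.056 ] -0.0338 -0.0176
rack [0.4818 0.3565 0.008 ] 0.0414 -0.0278
rack [0.4934 0.3089 0.008 ] 0.0414 0.0212
```

Request:
{"op": "jog_arm", "data": {"offsets": [{"dx": -0.0015,"dy": -0.003,"dz": 0.06,"aperture": 1},{"dx": -0.0015,"dy": -0.003,"dz": 0.11,"aperture": 0.7},{"dx": -0.0015,"dy": -0.003,"dz": 0.14,"aperture": 0.5},{"dx": -0.0015,"dy": -0.003,"dz": 0.1545,"aperture": 0.5},{"dx": -0.0015,"dy": -0.003,"dz": 0.1545,"aperture": 0.5},{"dx": -0.0015,"dy": -0.003,"dz": 0.1545,"aperture": 0},{"dx": -0.0015,"dy": -0.003,"dz": 0.1545,"aperture": 0},{"dx": -0.0015,"dy": -0.003,"dz": 0.1545,"aperture": 0},{"dx": -0.0015,"dy": -0.003,"dz": 0.1545,"aperture": 0},{"dx": -0.0015,"dy": -0.003,"dz": 0.1545,"aperture": 0}]}}

```text
time_s: 8.8
eef_pos: [0.4485, 0.3227, 0.066]
eef_rot: [-0.0, 0.993, 0.121, 0.001]
wrist_force: [0.0, -0.4, 6.2]
opening: 0.128
grasp_force: 59.3
```

Request:
{"op": "jog_arm", "data": {"offsets": [{"dz": -0.04,"aperture": 0},{"dz": -0.08,"aperture": 0},{"dz": -0.12,"aperture": 0},{"dz": -0.12,"aperture": 0}]}}

```text
time_s: 9.3
eef_pos: [0.4496, 0.3232, 0.1885]
eef_rot: [-0.001, 0.993, 0.121, 0.004]
wrist_force: [0.7, -0.6, -0.8]
opening: 0.124
grasp_force: 59.6
```

```bash
python3 - <<'E'
from h import *
o=get_obs();print(o["eef_pos"],axes().round(3).tolist())
E
```

```text
[0.44955623 0.3232302  0.18846909] [[0.971, 0.24, 0.007], [0.24, -0.971, 0.003], [0.008, -0.001, -1.0]]
```

Request:
{"op": "jog_arm", "data": {"offsets": [{"dx": 0.07,"dy": 0.12,"dz": -0.01,"drz": -0.7,"aperture": 0},{"dx": 0.07,"dy": 0.12,"dz": -0.01,"drz": -0.7,"aperture": 0},{"dx": 0.07,"dy": 0.12,"dz": -0.01,"drz": -0.7,"aperture": 0},{"dx": 0.07,"dy": 0.12,"dz": -0.01,"drz": -0.7,"aperture": 0},{"dx": 0.1497,"dy": 0.2511,"dz": -0.01,"drz": -1.4626,"aperture": 0},{"dx": 0.1497,"dy": 0.2511,"dz": -0.01,"drz": -1.4626,"aperture": 0},{"dx": 0.1497,"dy": 0.2511,"dz": -0.01,"drz": -1.4626,"aperture": 0},{"dx": 0.1497,"dy": 0.2511,"dz": -0.01,"drz": -1.4626,"aperture": 0},{"dx": 0.1497,"dy": 0.2511,"dz": -0.01,"drz": -1.4626,"aperture": 0}]}}

```text
time_s: 10.42
eef_pos: [0.6521, 0.1137, 0.1926]
eef_rot: [-0.001, 0.659, 0.752, -0.001]
wrist_force: [-1.7, -0.6, -0.6]
opening: 0.13
grasp_force: 59.5
```

```bash
python3 - <<'E'
from h import *
o=get_obs();print(o["eef_pos"],axes().round(3).tolist())
p=optics.camera_params("wrist");im,d=optics.camera("wrist")
np.save("pics/w5v.npy",p,allow_pickle=True);np.save("pics/w5.npy",d)
cv2.imwrite("pics/w5.png",im);cv2.imwrite("pics/w5b.png",cv2.resize(im,None,fx=1.55,fy=1.55,interpolation=cv2.INTER_CUBIC))
E
```

```text
[0.65209833 0.11373544 0.19256608] [[-0.131, 0.991, -0.003], [0.991, 0.131, 0.0], [0.0, -0.003, -1.0]]
```

View pics/w5b.png

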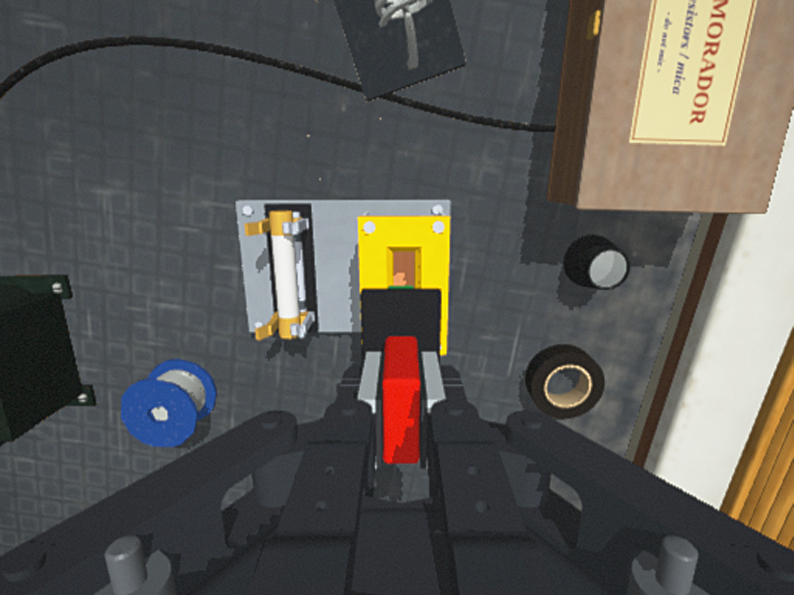

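```bash
python3 - <<'E'
from h import *
p=np.load("pics/w5v.npy",allow_pickle=True).item();D=np.load("pics/w5.npy");s=1.55
im=cv2.imread("pics/w5.png").astype(int);o=get_obs();A=axes();ax,ay=A[:2,0],A[:2,1];c=o["eef_pos"][:2]
m=(im[...,2]>150)&(im[...,1]<60)&(im[...,0]<60)&(D>0);m[:,:240]=0;m[:,280:]=0;m[:210]=0;m[320:]=0
v,u=np.nonzero(m);W=np.array([back(p,D[b,a],a,b) for a,b in zip(u,v)])
zt=np.median(W[v>250][:,2]);print("top z",zt)
t=W[abs(W[:,2]-zt)<.004]
for n,a in (("along",ax),("across",ay)):
    q=(t[:,:2]-c)@a;print(n,q.min(),q.max(),(q.min()+q.max())/2)
X=(t[:,:2]-c)@np.c_[ax,ay];k=[(b,X[abs(X[:,0]-b)<.002,1].mean()) for b in np.arange(-.014,.014,.004) if (abs(X[:,0]-b)<.002).any()];print(np.polyfit(*np.array(k).T,1),"slope")
zc=zt-.037
for n,uu,vv,z in [("handle c",401.5,418,zt),("col",362,289.5,zc),("col",440,290,zc),("plate",358,217,.07),("plate",450,216,.07),("colmid L",361.5,340,zc),("colmidR",441,340,zc)]:
    w=back(p,0,(uu+.5)/s-.5,(vv+.5)/s-.5,z=z);print(n,w.round(4),((w[:2]-c)@ax).round(4),((w[:2]-c)@ay).round(4))
for uu,vv in[(400,315),(375,310),(430,310)]:
    a,b=round(uu/s),round(vv/s);print(back(p,D[b,a],a,b).round(4))
print("slot rel",((np.array([.6537,.1141])-c)@ax),((np.array([.6537,.1141])-c)@ay))
E
```

```text
top z 0.21988670952476297
along -0.01885717200244906 0.01128487217494369 -0.0037861499137526854
across -0.0052074279251543235 0.005751927215200581 0.0002722496450231287
[-0.00660242  0.00034362] slope
handle c [0.6529 0.1119 0.2199] -0.0023 0.0006
col [0.6345 0.1403 0.1829] 0.0282 -0.014
col [0.6628 0.1439 0.1829] 0.0281 0.0146
plate [0.6203 0.1546 0.07  ] 0.0443 -0.0261
plate [0.6756 0.1626 0.07  ] 0.0449 0.0297
colmid L [0.6364 0.1206 0.1829] 0.0085 -0.0146
colmidR [0.6662 0.1246 0.1829] 0.0085 0.0155
[0.6496 0.1327 0.1835]
[0.6403 0.1333 0.1836]
[0.6602 0.1358 0.1831]
slot rel -0.000280318857416106 0.0016763219259083102
```

Request:
{"op": "jog_arm", "data": {"offsets": [{"dx": 0.0037,"dz": 0.03,"aperture": 0},{"dx": 0.0037,"dz": 0.055,"aperture": 0},{"dx": 0.0037,"dz": 0.055,"aperture": 0},{"dx": 0.0037,"dz": 0.055,"aperture": 0},{"dx": 0.0037,"dz": 0.055,"aperture": 0}]}}

```text
time_s: 11.1
eef_pos: [0.6532, 0.118, 0.141]
eef_rot: [0.001, 0.659, 0.753, 0.001]
wrist_force: [0.8, 0.3, -0.2]
opening: 0.126
grasp_force: 59.6
```

```bash
python3 - <<'E'
from h import *
o=get_obs();print(o["eef_pos"],axes().round(4).tolist())
E
```

```text
[0.6532162  0.11799667 0.14100086] [[-0.1326, 0.9912, 0.0027], [0.9912, 0.1326, -0.0], [-0.0004, 0.0026, -1.0]]
```

Request:
{"op": "jog_arm", "data": {"offsets": [{"dz": 0.01,"aperture": 0},{"dz": 0.016,"aperture": 0},{"dz": 0.022,"aperture": 0},{"dz": 0.028,"aperture": 0},{"dz": 0.034,"aperture": 0},{"dz": 0.04,"aperture": 0},{"dz": 0.04,"aperture": 0}]}}

```text
time_s: 11.98
eef_pos: [0.6521, 0.1179, 0.0987]
eef_rot: [-0.0, 0.658, 0.753, -0.0]
wrist_force: [0.1, -0.2, -1.3]
opening: 0.131
grasp_force: 59.5
```

Request:
{"op": "jog_arm", "data": {"offsets": [{"dz": 0.004,"aperture": 0},{"dz": 0.008,"aperture": 0},{"dz": 0.012,"aperture": 0},{"dz": 0.0145,"aperture": 0},{"dz": 0.0145,"aperture": 0},{"dz": 0.0145,"aperture": 0}]}}

```text
time_s: 12.72
eef_pos: [0.6527, 0.1179, 0.0858]
eef_rot: [0.0, 0.658, 0.753, 0.0]
wrist_force: [-2.3, -0.4, 6.1]
opening: 0.129
grasp_force: 60.6
```

Request:
{"op": "jog_arm", "data": {"offsets": [{"dz": 0.001,"aperture": 0},{"dz": 0.002,"aperture": 0},{"dz": 0.002,"aperture": 0},{"dz": 0.002,"aperture": 0}]}}

```text
time_s: 13.22
eef_pos: [0.6535, 0.118, 0.0853]
eef_rot: [0.001, 0.658, 0.753, 0.001]
wrist_force: [-2.7, 0.3, 13.1]
opening: 0.126
grasp_force: 61.6
```

```bash
python3 - <<'E'
from h import *
p=optics.camera_params("wrist");im,D=optics.camera("wrist")
cv2.imwrite("pics/w6.png",im)
s=1;im=im.astype(int);o=get_obs();A=axes();c=o["eef_pos"][:2]
v,u=np.mgrid[100:330,100:420];W=np.array([back(p,D[b,a],a,b) for a,b in zip(u.ravel(),v.ravel())]);C=im[v.ravel(),u.ravel()]
X=(W[:,:2]-np.array([.6537,.1141]))@A[:2,:2]
k=(abs(X[:,0]-.025)<.004)&(abs(X[:,1])<.01)&(C.max(1)<90);print("collar z",np.median(W[k,2]),k.sum())
k=(abs(X[:,0]-.039)<.003)&(abs(X[:,1])<.02)&(C[:,2]>180)&(C[:,0]<80);print("plate z",np.median(W[k,2]),k.sum())
k=(C.max(1)<90)&(abs(W[:,2]-.075)<.004)&(abs(X[:,1])<.025)&(X[:,0]>.015)&(X[:,0]<.04);print("collar along max (32)",np.percentile(X[k,0],[50,98]),"across",np.percentile(X[k,1],[2,98]))
k=(C[:,2]>150)&(C[:,1]<60)&(C[:,0]<60);print("handle top",np.percentile(W[k,2],[50,90]))
k=(C.min(1)>170)&(abs(X[:,1]+.085)<.012)&(abs(X[:,0])<.03);print("fuse top z",np.percentile(W[k,2],[50,90]),k.sum())
E
```

```text
collar z 0.07600332149682629 495
plate z 0.0705575618078143 615
collar along max (32) [0.02399951 0.03222717] across [-0.01358803  0.01434252]
handle top [0.11233516 0.11332607]
fuse top z [0.0424861  0.04407435] 1786
```

Collar top is 5.4 mm above the plate, and it is 5 mm thick, so it is flush and centred. The fuse is still home. Handing in.

Request:
{"op": "jog_arm", "data": {"offsets": [{"dz": 0.0005,"aperture": 0},{"dz": 0.0005,"aperture": 0},{"dz": 0.0005,"aperture": 0}]}}

```text
time_s: 13.65
eef_pos: [0.6537, 0.118, 0.0853]
eef_rot: [0.001, 0.658, 0.753, 0.001]
wrist_force: [-3.9, 1.4, 14.6]
opening: 0.127
grasp_force: 61.8
```

```bash
python3 -c "
from bench import workorder;print(workorder.hand_in())"
```

```text
the job is handed in; nothing more can be done
None
```

I handed the job in at 13.65 s of robot time: by my measurements the fuse is home in the clip and let go, and the module is held flush on the guard plate at about 15 N; the hand-in printed no verdict.

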